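Shelve freshly labelled sample jars in a row

ROBOT

A 6-joint arm with a two-finger parallel gripper is mounted at the origin on the work surface. World frame = base frame: x ahead of the robot, y to its left, z up, the work surface at z = 0. Lengths are in mm, angles in rad, forces in N, time in s.
With the tool pointing down it reaches from about 300 to 775 mm from the base axis. Payload 14.6 kg.
Tool frame: the origin (TCP) lies at the very end of the fingers, on their centre line; the grasp point (between the pads) lies 19 mm behind it; z points along the fingers, y is the line along which they close (so a half turn about z gives the same grasp; the last joint's range is limited). The gripper opens to 94 mm and grips with 3 to 60 N. Pads are 16 mm wide; open, the fingers measure 119 mm over their backs; the gripper's body (75 mm by 177 mm) begins 78 mm behind the grasp point.
Start: joints at [1.199, 0.3, 1.521, -0, 1.321, -0.067], TCP at [165.054, 524.639, 205.446] pointing down, gripper open.
Joint ranges: [-3.03, 3.03], [-0.79, 2.21], [0.23, 2.52], [-1.04, 4.18], [0, 3.07], [-2.55, 2.55]. Speed limits (rad/s): [2.22, 2.22, 2.57, 3.14, 3.14, 3.14].

INTERFACE

Orientations are given as [roll, pitch, yaw] about the fixed x, y, z axes, in that order (R = Rz(yaw) Ry(pitch) Rx(roll)).
In Python, from cell import manip gives the robot as it stands.
- The arm moves only by the tool servo_tool, never from a script. Its argument "rows" is a list of rows, each a list of 7 numbers: the turn, a rotation vector about the world's x, y, z in degrees, then the shift along the world's x, y, z in mm, then the closure, from 0 (fully open) to 1 (shut). In form: [[rx, ry, rz, dx, dy, dz, fingers], ...]. A call has 1 to 20 rows; each row shifts and turns the commanded pose from where the row before left it; what a row does not reach is not made up. A row lasts 1/8 s, in which the tool goes at most 62.5 mm and 10.7 degrees, less where a joint would pass 70% of its speed; a pose out of reach is approached as far as the arm can. A call with a gripper value outside its range is refused whole. The fingers move at their own pace and stop on an object; "grip_force" is the grip in N (left out, the last holds). Time passes only in rows, so rows that do not move let the fingers close. It gives the time, the measured TCP pose, the force, the opening and the grip force at its end, in the units of the state.
- manip.read_state(): the state, without advancing time (a new reading comes with each control period).
- manip.camera(name): name is "side" or "top" or "wrist"; returns the picture (420x560x3 uint8, red, green, blue); there is no depth.
- manip.camera_info(name): a dict with "fx", "fy", "cx", "cy" (pixels), "D" ([k1, k2, p1, p2, k3] as OpenCV has them; the pictures are not rectified), "position" and "rotation" of the camera in the world; the wrist camera has in their place "T_tool_cam" (4x4, takes a point from camera to tool coordinates, whose origin is the TCP and whose axes are the flange's). Camera axes: x right, y down, z forward; pixel columns grow to the right and rows downward; lengths in mm; the calibration is good to about 2 mm. A picture is of the moment at which its call begins: read the wrist's pose just before it. camera_info takes no time and is no camera call.
- manip.sign_off(): hands the job in; it is judged then, once.
The state is a dict: "clock": time; "joints": joint angles; "qd": joint speeds; "effort": joint torques, N m; "eef_pos": TCP position; "eef_rot": TCP orientation; "wrist_force": force on the tool from outside, world axes, zero at the start; "moment": the same for the moment, N m; "finger_gap": finger opening in mm; "finger_force": force on a finger pad.
Only numpy, scipy, OpenCV 4.12 (cv2) and the standard library are available. Lean on these libraries where they do the work, as an engineer would, in place of code of your own. Each camera call takes 0.05 s, during which the arm holds its last target. There are 200 camera calls.

TASK

Take the three sample jars out of the label machine's sloping catch tray and stand them gently upright on the front step of the shelf, each centred on the square of its own lid colour, so that they make one neat row with the white-lidded jar that already stands there. Do not drop or tip over a jar, and leave the white-lidded jar, the Petri dishes and the beaker where they are.

Things in the scene. Friction and masses are not known exactly. Their poses are not given: they have to be found in the camera images.
- labeller: White label machine fixed to the bench, body 165 x 320 mm, 205 mm high, with a sloped aluminium catch tray (300 mm wide) on its robot side. Origin on the bench under the tray; x points from the tray to the machine (away from the robot), y along the tray's width, z up. The machine's front face stands at x = +85 mm.
- tray_edge (a point): Middle of the low front edge of the tray floor (labeller x -30, z 35 mm), axes as the labeller's. From it the floor rises to the machine at 0.5 rad (28.6 deg); a front wall square to the floor rises 46 mm. Three jars stand square on the floor against that wall, so they lean 28.6 deg to the robot, about 95 mm apart; 20 mm high ribs part them.
- shelf: White stepped bench shelf, fixed, 340 mm long (y). Origin on the bench under the middle of the front step; x points away from the robot, y along the shelf, z up. Front step: top at z = 60 mm, x = -67 to +67 mm. Back step: top at z = 100 mm, x = +67 to +177 mm, with Petri dish stacks up to 48 mm high on it.
- row_mid (a point): Middle of the row on the front step's surface (shelf x -20, y 0, z 60 mm), axes as the shelf's. The four places lie at y = -111, -37, +37, +111 mm from it (74 mm apart, so 18 mm between jars): three coloured marks and the white-lidded jar, in any order.
- jar_white: Amber jar like the others but with a white lid, already standing in the row on the front step of the shelf, to be left where it is. Origin at the centre of its underside, z along its axis.
- jar_blue: Amber glass sample jar with a paper label and a blue lid: a straight closed cylinder 56 mm in diameter and 125 mm tall with the lid (lid: top 27 mm), about 0.15 to 0.31 kg. Origin at the centre of its underside, z along its axis towards the lid. It starts leaning in the labeller's catch tray.
- jar_green: Amber glass sample jar with a paper label and a green lid: a straight closed cylinder 56 mm in diameter and 125 mm tall with the lid (lid: top 27 mm), about 0.15 to 0.31 kg. Origin at the centre of its underside, z along its axis towards the lid. It starts leaning in the labeller's catch tray.
- jar_red: Amber glass sample jar with a paper label and a red lid: a straight closed cylinder 56 mm in diameter and 125 mm tall with the lid (lid: top 27 mm), about 0.15 to 0.31 kg. Origin at the centre of its underside, z along its axis towards the lid. It starts leaning in the labeller's catch tray.
- mark_blue: Flat blue square, 64 mm, stuck on the front step of the shelf: the place of the blue-lidded jar. Origin at its centre on the board's surface (60 mm above the bench), x away from the robot across the shelf, y along the shelf.
- mark_green: Flat green square, 64 mm, stuck on the front step of the shelf: the place of the green-lidded jar. Origin at its centre on the board's surface (60 mm above the bench), x away from the robot across the shelf, y along the shelf.
- mark_red: Flat red square, 64 mm, stuck on the front step of the shelf: the place of the red-lidded jar. Origin at its centre on the board's surface (60 mm above the bench), x away from the robot across the shelf, y along the shelf.
- dishes_a: Stack of three Petri dishes, 90 mm across, 48 mm high, on the back step of the shelf. Origin under its centre. Not to be disturbed.
- dishes_b: Stack of two Petri dishes, 90 mm across, 32 mm high, on the back step of the shelf. Origin under its centre. Not to be disturbed.
- beaker: Glass beaker, 68 mm across, 85 mm high, standing on the bench between labeller and shelf. Origin under its centre. Not to be disturbed.
Mind the look-alikes: they are no part of the job. What is shaped like the jar_green but yellow is not meant.

How it is judged (in metres and radians):
At the end, for the whole second after the job is handed in: Each of the blue-, green- and red-lidded jars stands on the shelf's front step within 12 mm of the centre of its own colour's square, upright within 4.5 degrees (0.08 rad), its foot within 6 mm of the board's height, at rest (under 20 mm/s); the white-lidded jar is still upright (horizontal distance between jar_blue and mark_blue below 0.012 m and z of jar_blue in the frame of mark_blue between -0.006 and 0.006 m and angle between each of jar_blue, jar_green, jar_red, jar_white's own z axis and vertical below 0.08 rad and linear speed of each of jar_blue, jar_green, jar_red below 0.02 m/s and horizontal distance between jar_green and mark_green below 0.012 m and z of jar_green in the frame of mark_green between -0.006 and 0.006 m and horizontal distance between jar_red and mark_red below 0.012 m and z of jar_red in the frame of mark_red between -0.006 and 0.006 m); the robot touches nothing.
It fails at once if the white-lidded jar is shifted by more than 20 mm (distance of jar_white from where it was at the start of the episode above 0.02 m).
It fails at once if a stack of Petri dishes or the beaker is shifted by more than 30 mm (distance of any of dishes_a, dishes_b, beaker from where it was at the start of the episode above 0.03 m).
It fails at once if a jar is tipped more than 57 degrees from upright (angle between any of jar_blue, jar_green, jar_red, jar_white's own z axis and vertical above 1 rad).
It fails at once if a jar is dropped or banged onto the shelf: it moves faster than 0.3 m/s with its foot less than 12 mm above the front step ((horizontal distance between jar_blue and row_mid below 0.16 m and z of jar_blue in the frame of row_mid below 0.012 m and linear speed of jar_blue above 0.3 m/s) or (horizontal distance between jar_green and row_mid below 0.16 m and z of jar_green in the frame of row_mid below 0.012 m and linear speed of jar_green above 0.3 m/s) or (horizontal distance between jar_red and row_mid below 0.16 m and z of jar_red in the frame of row_mid below 0.012 m and linear speed of jar_red above 0.3 m/s)).
It also fails if it takes over 72 s, if anything falls off the work surface, if the arm or the gripper's body presses on something with over 40 N, if the wrist force passes 120 N, or if a joint passes its speed limit or range.

## Working session

There is one attempt and no reset: what is moved stays moved. The work goes in short steps, Python scripts to look and compute and a tool call to move; the robot and the scene stay as the last step left them, time stands still between calls to the robot, and variables do not carry over. Pictures are saved under pics/ and viewed, at most 10 in all, crops included, and the job is handed in when it is done.

Besides the shell and the picture viewer there is one more tool, called after "Call:" by a JSON object that holds its "api" and its "payload", one argument or row to a line. servo_tool: Moves the arm, as the interface text tells. Its arguments: {"type":"object","properties":{"rows":{"type":"array","items":{"type":"array","items":{"type":"number"}}},"grip_force":{"type":"number"}},"required":["rows"]}

```bash
ls; mkdir -p pics; cat > h.py <<'E'
import numpy as np, cv2
from cell import manip
from scipy.spatial.transform import Rotation as R
def info(n): return manip.camera_info(n)
def pose():
    s=manip.read_state(); T=np.eye(4); T[:3,3]=s['eef_pos']; T[:3,:3]=R.from_euler('xyz',s['eef_rot']).as_matrix(); return T
def cam(n,T=None):
    i=info(n); K=np.array([[i['fx'],0,i['cx']],[0,i['fy'],i['cy']],[0,0,1.]]);D=np.array(i['D'],float)
    if n=='wrist':
        M=(pose() if T is None else T)@np.array(i['T_tool_cam']); return K,D,M[:3,:3],M[:3,3]
    r=np.array(i['rotation'],float)
    r=r if r.shape==(3,3) else R.from_euler('xyz',r).as_matrix()
    return K,D,r,np.array(i['position'],float)
def ray(c,uv):
    K,D,r,p=c; x=cv2.undistortPoints(np.array([[uv]],float),K,D)[0,0]; d=r@[x[0],x[1],1]; return p,d/np.linalg.norm(d)
def onz(c,uv,z):
    p,d=ray(c,uv); return p+d*(z-p[2])/d[2]
def cross(c1,u1,c2,u2):
    p,d=ray(c1,u1);q,e=ray(c2,u2)
    t=np.linalg.lstsq(np.c_[d,-e],q-p,rcond=None)[0]; a=p+t[0]*d;b=q+t[1]*e
    return (a+b)/2,np.linalg.norm(a-b)
def proj(c,P):
    K,D,r,p=c; return cv2.projectPoints(((np.atleast_2d(P)-p)@r),np.zeros(3),np.zeros(3),K,D)[0][:,0]
def blobs(im,amin=60):
    h=cv2.cvtColor(im,cv2.COLOR_RGB2HSV); o=[]
    for n,lo,hi in [('red',170,188),('green',45,88),('blue',98,128),('yellow',20,35)]:
        H=h[...,0].astype(int); H=np.where(H<10,H+180,H) if n=='red' else H
        m=((H>=lo)&(H<=hi)&(h[...,1]>110)&(h[...,2]>50)).astype(np.uint8)
        k,l,s,c=cv2.connectedComponentsWithStats(m)
        for j in range(1,k):
            if s[j,4]>amin: o.append((n,s[j,:5].tolist(),c[j].round(1).tolist(),l==j))
    return o
def snap(n,f):
    T=pose(); im=manip.camera(n); cv2.imwrite('pics/'+f+'.png',im[...,::-1]); return im,cam(n,T)
E
python3 - <<'E'
from h import *
print(manip.read_state())
ims=[]
for n in ('top','side','wrist'):
    im,c=snap(n,n+'0'); ims.append(im)
    i=info(n); print(n,{k:np.round(v,3).tolist() for k,v in i.items()})
    for b in blobs(im): print(b[:3])
E
```

```text
pics
{'clock': 0.0, 'joints': array([ 1.19936171e+00,  3.00494139e-01,  1.52159571e+00, -2.75985124e-05,
        1.32070213e+00, -6.65843376e-02]), 'qd': array([ 3.10590779e-04,  1.06887805e-03,  4.44897757e-04, -5.34492784e-05,
        9.96772666e-04, -1.50825806e-03]), 'effort': array([ 3.54215872e-04, -5.31813455e+01, -3.52737665e+01,  7.08123785e-02,
        2.44895130e-02, -9.20111074e-05]), 'eef_pos': array([164.98570588, 524.38722062, 204.86750806]), 'eef_rot': array([-3.14039421e+00, -5.31248408e-05,  2.83674919e+00]), 'wrist_force': array([ 0.19281893, -0.33675869,  1.58597232]), 'moment': array([-0.00628227,  0.04783454, -0.03820486]), 'finger_force': 0.0, 'finger_gap': 93.95054038430719}
top {'fx': 461.703, 'fy': 461.703, 'cx': 275.881, 'cy': 206.829, 'D': [-0.155, 0.0, 0.0, 0.0, 0.0], 'position': [322.702, -37.149, 1448.461], 'rotation': [-3.025, -0.003, -1.566]}
('red', [470, 155, 10, 10, 72], [474.3, 159.3])
('red', [325, 194, 25, 25, 409], [336.7, 206.3])
('red', [189, 204, 20, 21, 329], [198.4, 214.3])
('green', [348, 202, 24, 24, 369], [359.6, 213.8])
('green', [126,
[... 903 characters left out ...]
.5])
('blue', [196, 130, 20, 20, 297], [206.0, 139.7])
('blue', [323, 302, 35, 30, 697], [339.8, 316.9])
('blue', [408, 322, 152, 98, 7013], [478.3, 381.3])
('yellow', [338, 143, 90, 74, 3187], [380.2, 177.2])
('yellow', [121, 164, 45, 26, 757], [142.9, 176.3])
wrist {'fx': 347.616, 'fy': 347.616, 'cx': 279.586, 'cy': 214.353, 'D': [-0.065, 0.0, 0.0, 0.0, 0.0], 'T_tool_cam': [[0.001, -0.959, -0.282, 82.063], [1.0, 0.001, -0.0, 0.571], [0.0, -0.282, 0.959, -177.899], [0.0, 0.0, 0.0, 1.0]]}
('yellow', [104, 230, 93, 103, 2701], [144.4, 272.3])
('yellow', [62, 335, 19, 64, 314], [68.3, 366.9])
('yellow', [476, 334, 22, 65, 449], [488.6, 372.3])
('yellow', [489, 411, 71, 9, 373], [528.6, 415.9])
```

View pics/top0.png

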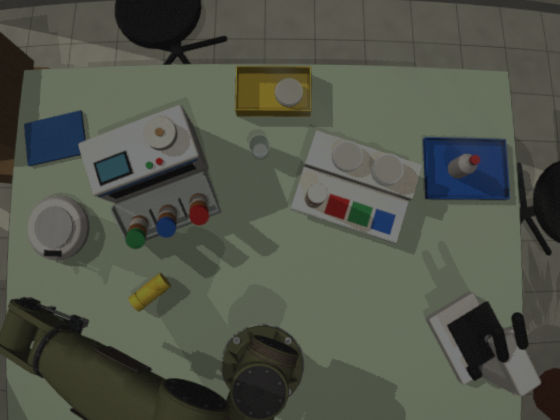

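View pics/side0.png

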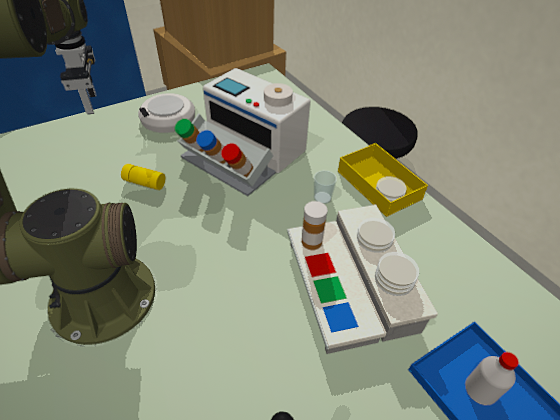

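The top view shows leaning jars with lids green (135,238), blue (165,227) and red (198,214). The marks are red (337,206), green (360,214) and blue (383,221), and the white jar is at (317,192).

Possible mix-ups (top-view pixels):
- the yellow cylinder lying at (149,292)
- the red-capped bottle at (474,159)
- the labeller's red and green buttons at about (155,163)
- the colour marks themselves

I choose the three lidded jars in the tray.

```bash
python3 - <<'E'
from h import *
ct,cs=cam('top'),cam('side')
top={'jr':(198.4,214.3),'jg':(134.6,238.2),'jb':(165.5,227.0),'mr':(336.7,206.3),'mg':(359.6,213.8),'mb':(382.6,221.5)}
side={'jr':(231,153.2),'jg':(184.1,128),'jb':(206,139.7),'mr':(319.7,264.3),'mg':(329.4,289.4),'mb':(339.8,316.9)}
for k in top:
    P,e=cross(ct,top[k],cs,side[k]); print(k,P.round(1),round(e,1), onz(ct,top[k],60 if k[0]=='m' else 150).round(1), onz(cs,side[k],60 if k[0]=='m' else 150).round(1))
# shelf yaw / labeller axis
a=onz(ct,top['mr'],60);b=onz(ct,top['mb'],60);d=a-b;print('shelf y ang',np.degrees(np.arctan2(d[1],d[0])),np.linalg.norm(d))
a=onz(ct,top['jg'],150);b=onz(ct,top['jr'],150);d=a-b;print('lab y ang',np.degrees(np.arctan2(d[1],d[0])),np.linalg.norm(d))
im=cv2.imread('pics/top0.png');cv2.imwrite('pics/cropA.png',cv2.resize(im[140:260,70:230],None,fx=5,fy=5,interpolation=2))
E
```

```text
jr [453.8 180.5 143.8] 0.9 [452.8 179.7 150. ] [450.9 173.2 150. ]
jg [384.7 364.2 142.5] 2.6 [383.1 362.3 150. ] [382.7 353.2 150. ]
jb [417.4 274.2 144.4] 2.3 [415.9 273.3 150. ] [415.8 266.6 150. ]
mr [ 488.7 -225.3   59.4] 0.8 [ 488.3 -225.    60. ] [ 488.8 -225.8   60. ]
mg [ 466.5 -295.7   57.9] 1.4 [ 465.7 -294.9   60. ] [ 466.1 -296.9   60. ]
mb [ 443.1 -366.1   58.9] 1.4 [ 442.4 -365.4   60. ] [ 443.3 -366.8   60. ]
shelf y ang 71.89527668210073 147.70180792109892
lab y ang 110.86519821384051 195.4666517119996
```

View pics/cropA.png

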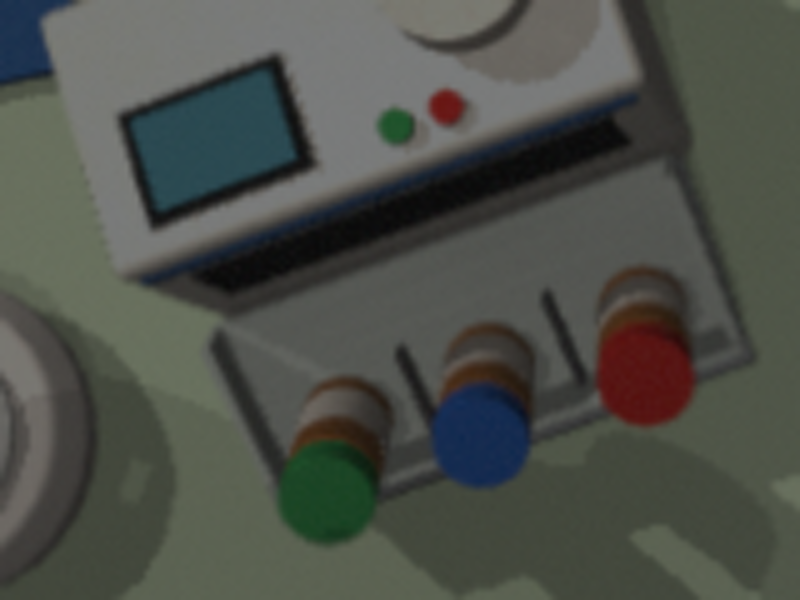

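The crop confirms the choice: the green, blue and red lids at crop (327,493), (482,437) and (645,375) belong to labelled jars leaning in the tray. The buttons are on the machine body. Next I want a close wrist look along the jar axis.

```bash
cat >> h.py <<'E'
def frame(yaw_lab,tilt):  # tool z = -jar axis, tool x = lab y
    a=np.radians(yaw_lab); u=np.array([-np.sin(tilt)*np.cos(a),-np.sin(tilt)*np.sin(a),np.cos(tilt)])
    x=np.array([-np.sin(a),np.cos(a),0]); return np.c_[x,np.cross(-u,x),-u]
def delta(P,Rt,n=None,T=None):
    T=pose() if T is None else T
    v=np.degrees(R.from_matrix(Rt@T[:3,:3].T).as_rotvec()); d=np.array(P)-T[:3,3]
    m=max(np.linalg.norm(v)/10,np.linalg.norm(d)/50); n=n or int(np.ceil(m))
    print('total rot',v.round(2),'d',d.round(1),'n',n,'row',(v/n).round(2).tolist(),(d/n).round(1).tolist())
E
python3 - <<'E'
from h import *
delta([359,252,258],frame(20.9,.5),10)
E
```

```text
total rot [ 21.6  -20.35 -50.52] d [ 194.  -272.5   53. ] n 10 row [2.16, -2.03, -5.05] [19.4, -27.2, 5.3]
```

Call:
{"api": "servo_tool", "payload": {
  "rows": [
    [0,0,0,0,0,30,0],
    [2.16,-2.03,-5.05,19.4,-27.2,2.3,0],
    [2.16,-2.03,-5.05,19.4,-27.2,2.3,0],
    [2.16,-2.03,-5.05,19.4,-27.2,2.3,0],
    [2.16,-2.03,-5.05,19.4,-27.2,2.3,0],
    [2.16,-2.03,-5.05,19.4,-27.2,2.3,0],
    [2.16,-2.03,-5.05,19.4,-27.2,2.3,0],
    [2.16,-2.03,-5.05,19.4,-27.2,2.3,0],
    [2.16,-2.03,-5.05,19.4,-27.2,2.3,0],
    [2.16,-2.03,-5.05,19.4,-27.2,2.3,0],
    [2.16,-2.03,-5.05,19.4,-27.2,2.3,0],
    [0,0,0,0,0,0,0],
    [0,0,0,0,0,0,0]
  ]
}}

```text
clock: 1.78
eef_pos: [358.9, 252.9, 258.5]
eef_rot: [2.642, -0.0, 1.937]
wrist_force: [0.5, -0.1, 0.1]
finger_gap: 94.3
finger_force: 0.0
```

```bash
python3 - <<'E'
from h import *
delta([359,252,258],frame(20.9,.5),1)
print(manip.read_state()['joints'].round(2))
im,c=snap('wrist','w1'); np.save('w1.npy',pose())
for b in blobs(im): print(b[:3])
delta([290,292,258],frame(20.9,.5),1)
E
```

```text
total rot [-0.01 -0.02 -0.08] d [ 0.1 -0.9 -0.5] n 1 row [-0.01, -0.02, -0.08] [0.1, -0.9, -0.5]
[ 0.6  -0.28  2.06 -0.14  0.88  0.3 ]
('red', [441, 241, 17, 20, 242], [449.5, 250.3])
('red', [252, 275, 57, 62, 2816], [279.6, 305.8])
('green', [247, 65, 68, 71, 3711], [280.3, 99.9])
('green', [446, 214, 16, 19, 244], [453.6, 222.8])
('blue', [426, 0, 70, 40, 2243], [460.7, 17.4])
('blue', [407, 44, 37, 245, 2753], [425.9, 159.7])
('blue', [249, 177, 63, 65, 3183], [279.9, 209.5])
('yellow', [13, 0, 117, 129, 8297], [73.4, 59.2])
('yellow', [364, 326, 33, 25, 591], [379.8, 339.8])
('yellow', [62, 333, 36, 66, 1086], [75.5, 365.4])
('yellow', [463, 333, 36, 66, 802], [484.7, 365.9])
('yellow', [385, 385, 36, 35, 846], [404.1, 400.8])
('yellow', [336, 386, 44, 34, 794], [360.1, 404.1])
('yellow', [488, 411, 72, 9, 413], [526.3, 416.0])
total rot [-0.01 -0.02 -0.11] d [-68.8  38.8  -0.4] n 1 row [-0.01, -0.02, -0.11] [-68.8, 38.8, -0.4]
```

View pics/w1.png

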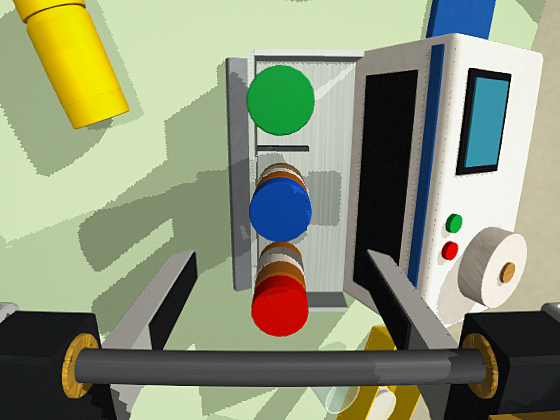

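The wrist view looks along the jar axes. The lids are circles at green (281,100), blue (280,210) and red (280,308), in one column, so the yaw is right. I'll shift along the tray for a second view.

Call:
{"api": "servo_tool", "payload": {
  "rows": [
    [0,0,0,9,-23.5,0,0],
    [0,0,0,9,-23.5,0,0],
    [0,0,0,9,-23.5,0,0],
    [0,0,0,9,-23.5,0,0],
    [0,0,0,0,0,0,0],
    [0,0,0,0,0,0,0]
  ]
}}

```text
clock: 2.58
eef_pos: [394.8, 159.4, 258.4]
eef_rot: [2.642, -0.001, 1.937]
wrist_force: [0.0, 1.3, -0.2]
finger_gap: 94.2
finger_force: 0.0
```

```bash
cat > m.py <<'E'
from h import *
def lids(im):
    o={}
    for n,s,c,m in blobs(im,1500):
        if n in('red','green','blue') and .8<s[2]/s[3]<1.15 and s[1]>0 and n not in o:
            x,y,w,h,_=s; k=np.where(m); row=m.sum(0); 
            o[n]=(x+(w-1)/2, y+h-1-(w-1)/2, w)
    return o
if __name__=='__main__':
    a=cv2.imread('pics/w1.png')[...,::-1].copy(); ca=cam('wrist',np.load('w1.npy'))
    b,cb=snap('wrist','w2'); print(pose()[:3,3])
    A,B=lids(a),lids(b); print(A,B); u=-frame(20.9,.5)[:,2]; res={}
    for n in A:
        if n in B:
            P,e=cross(ca,A[n][:2],cb,B[n][:2]); res[n]=P
            print(n,P.round(1),round(e,2),'foot',(P-125*u).round(1),'depth',((P-ca[3])@ca[2][:,2]).round(1),'size',(A[n][2]*((P-ca[3])@ca[2][:,2])/347.6).round(1))
    k=list(res.values())
    for i in range(len(k)-1): d=k[i]-k[i+1]; print(d.round(1),np.linalg.norm(d).round(1),np.degrees(np.arctan2(d[1],d[0])).round(1))
E
python3 m.py
```

```text
[394.77425553 159.50820414 258.38263436]
{'red': (280.0, 308.0, 57), 'green': (280.5, 101.5, 68), 'blue': (280.0, 210.0, 63)} {'red': (280.0, 210.0, 63), 'blue': (280.0, 94.0, 69)}
red [451.4 179.  149.7] 0.12 foot [507.4 200.4  40. ] depth 341.8 size 56.0
blue [416.6 272.6 147.5] 0.05 foot [472.6 294.   37.8] depth 316.0 size 57.3
[ 34.7 -93.6   2.2] 99.8 -69.6
```

```bash
cat > m.py <<'E'
from h import *
F=frame(20.9,.5); u=-F[:,2]; ly=F[:,0]
def lids(im):
    return {n:(s[0]+(s[2]-1)/2,s[1]+s[3]-.5,s[2]) for n,s,c,m in blobs(im,1500) if .8<s[2]/s[3]<1.15 and s[1]>0 and n!='yellow'}
def tri(A,B,ca,cb):
    res={}
    for n in A:
        if n in B:
            P,e=cross(ca,A[n][:2],cb,B[n][:2]); P=P+28*ly; res[n]=P
            print(n,'lidtop',P.round(1),'skew',round(e,2),'foot',(P-125*u).round(1))
    return res
if __name__=='__main__':
    L=lambda f:cv2.imread(f'pics/{f}.png')[...,::-1].copy()
    ca=cam('wrist',np.load('w1.npy'));cb=cam('wrist')
    A,B=lids(L('w1')),lids(L('w2')); print(A,B)
    r=tri(A,B,ca,cb); d=r['blue']-r['red']; print(d,np.linalg.norm(d),np.degrees(np.arctan2(d[1],d[0])))
    for n,c,Q in [(n,c,Q) for c,Q in((ca,A),(cb,B)) for n in Q]: print(n,'onz158',(onz(c,Q[n][:2],158.1)+28*ly).round(1),'onz154',(onz(c,Q[n][:2],154)+28*ly).round(1))
E
python3 m.py
```

```text
{'red': (280.0, 336.5, 57), 'green': (280.5, 135.5, 68), 'blue': (280.0, 241.5, 63)} {'red': (280.0, 241.5, 63), 'blue': (280.0, 128.5, 69)}
red lidtop [446.9 178.7 157.7] skew 0.12 foot [502.9 200.1  48. ]
blue lidtop [413.2 271.6 154. ] skew 0.09 foot [469.2 293.   44.3]
[-33.65218758  92.85644682  -3.66211352] 98.83420724136361 109.92106791353713
red onz158 [446.6 179.  158.1] onz154 [450.  176.6 154. ]
green onz158 [377.5 359.5 158.1] onz154 [379.7 360.  154. ]
blue onz158 [410.6 272.5 158.1] onz154 [413.3 271.6 154. ]
red onz158 [446.6 178.8 158.1] onz154 [449.3 178.  154. ]
blue onz158 [411.1 271.  158.1] onz154 [413.2 271.6 154. ]
```

Both views agree: the lid tops are at z≈158, which matches the text, and the tool is already on the red jar's axis. I'll descend, grip, and lift along the axis.

Call:
{"api": "servo_tool", "payload": {
  "rows": [
    [0,0,0,9.1,3.4,-17.7,0],
    [0,0,0,9.1,3.4,-17.7,0],
    [0,0,0,9.1,3.4,-17.7,0],
    [0,0,0,9.1,3.4,-17.7,0],
    [0,0,0,9.1,3.4,-17.7,0],
    [0,0,0,9.1,3.4,-17.7,0],
    [0,0,0,9.1,3.4,-17.7,0],
    [0,0,0,9.1,3.4,-17.7,0],
    [0,0,0,0,0,0,0],
    [0,0,0,0,0,0,0.6],
    [0,0,0,0,0,0,0.6],
    [0,0,0,0,0,0,0.6],
    [0,0,0,0,0,0,0.6],
    [0,0,0,0,0,0,0.6],
    [0,0,0,0,0,0,0.6]
  ],
  "grip_force": 25
}}

```text
clock: 4.5
eef_pos: [467.9, 185.8, 117.1]
eef_rot: [2.641, -0.0, 1.936]
wrist_force: [-3.1, -0.9, 5.7]
finger_gap: 55.4
finger_force: 25.0
```

Call:
{"api": "servo_tool", "payload": {
  "rows": [
    [0,0,0,-2,-0.8,4,0.6],
    [0,0,0,-4.5,-1.7,8.8,0.6],
    [0,0,0,-9,-3.4,17.5,0.6],
    [0,0,0,-9,-3.4,17.5,0.6],
    [0,0,0,-9,-3.4,17.5,0.6],
    [0,0,0,-9,-3.4,17.5,0.6],
    [0,0,0,-9,-3.4,17.5,0.6],
    [0,0,0,-4.5,-1.7,8.8,0.6],
    [0,0,0,0,0,0,0.6],
    [0,0,0,0,0,0,0.6]
  ]
}}

```text
clock: 5.75
eef_pos: [411.7, 164.6, 225.3]
eef_rot: [2.642, -0.001, 1.936]
wrist_force: [-0.2, -0.1, -1.6]
finger_gap: 55.6
finger_force: 25.0
```

```bash
python3 - <<'E'
from h import *
delta([488.5,-225.3,300],frame(-18.1,0),16)
print(manip.read_state()['wrist_force'])
E
```

```text
total rot [ -0.75  29.15 -38.2 ] d [  76.8 -389.9   74.7] n 16 row [-0.05, 1.82, -2.39] [4.8, -24.4, 4.7]
[-0.20656209 -0.127025   -1.62041803]
```

Call:
{"api": "servo_tool", "payload": {
  "rows": [
    [0,0,0,0,-5,15,0.6],
    [0,0.9,-1.2,2.4,-12.2,15,0.6],
    [-0.05,1.82,-2.39,4.8,-24.4,15,0.6],
    [-0.05,1.82,-2.39,4.8,-24.4,15,0.6],
    [-0.05,1.82,-2.39,4.8,-24.4,15,0.6],
    [-0.05,1.82,-2.39,4.8,-24.4,0,0.6],
    [-0.05,1.82,-2.39,4.8,-24.4,0,0.6],
    [-0.05,1.82,-2.39,4.8,-24.4,0,0.6],
    [-0.05,1.82,-2.39,4.8,-24.4,0,0.6],
    [-0.05,1.82,-2.39,4.8,-24.4,0,0.6],
    [-0.05,1.82,-2.39,4.8,-24.4,0,0.6],
    [-0.05,1.82,-2.39,4.8,-24.4,0,0.6],
    [-0.05,1.82,-2.39,4.8,-24.4,0,0.6],
    [-0.05,1.82,-2.39,4.8,-24.4,0,0.6],
    [-0.05,1.82,-2.39,4.8,-24.4,0,0.6],
    [-0.05,1.82,-2.39,4.8,-24.4,0,0.6],
    [-0.05,1.82,-2.39,4.8,-24.4,0,0.6],
    [0,0.9,-1.2,2.4,-7,0,0.6],
    [0,0,0,0,0,0,0.6],
    [0,0,0,0,0,0,0.6]
  ]
}}

```text
clock: 8.25
eef_pos: [488.6, -224.9, 300.9]
eef_rot: [3.139, 0.0, 1.255]
wrist_force: [-0.4, -0.6, -1.4]
finger_gap: 55.6
finger_force: 25.0
```

```bash
python3 - <<'E'
from h import *
T=pose(); print(T[:3,3])
im,c=snap('wrist','w3')
for b in blobs(im,400): print(b[:3])
for n,s,cc,m in blobs(im,400):
    if n!='yellow': print(n,onz(c,cc,60).round(1))
delta([488.5,-225.3,250],frame(-18.1,0),1)
s=manip.camera('side'); t=manip.camera('top')
cv2.imwrite('pics/s3.png',np.vstack([im,cv2.resize(s[150:400,200:400],(560,700))[:180]])[...,::-1])
E
```

```text
[ 488.62382788 -224.87731218  300.92174879]
('red', [253, 157, 53, 45, 1944], [278.8, 175.0])
('red', [217, 233, 126, 119, 12232], [279.6, 296.2])
('yellow', [471, 0, 89, 51, 2773], [509.8, 22.5])
('yellow', [145, 335, 24, 67, 653], [154.1, 368.6])
red [ 491.7 -215.7   60. ]
red [ 441.4 -373.4   60. ]
total rot [ 0.05  0.13 -0.02] d [ -0.1  -0.4 -51.1] n 1 row [0.05, 0.13, -0.02] [-0.1, -0.4, -51.1]
```

View pics/s3.png

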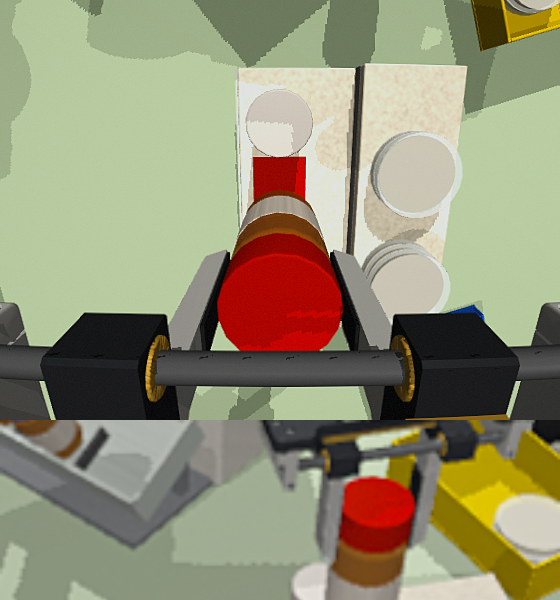

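The wrist view shows the red jar held straight. The red mark lies on the jar's column (253–305, centre 279), and the white jar stands clear behind at (280,122). I'll lower it.

Call:
{"api": "servo_tool", "payload": {
  "rows": [
    [0,0,0,0,0,-10,0.6],
    [0,0,0,0,-0.4,-20,0.6],
    [0,0,0,0,0,-20,0.6],
    [0,0,0,0,0,-20,0.6],
    [0,0,0,0,0,-20,0.6],
    [0,0,0,0,0,-20,0.6],
    [0,0,0,0,0,-20,0.6],
    [0,0,0,0,0,-15,0.6],
    [0,0,0,0,0,-8,0.6],
    [0,0,0,0,0,-4,0.6],
    [0,0,0,0,0,0,0.6],
    [0,0,0,0,0,0,0.6]
  ]
}}

```text
clock: 9.9
eef_pos: [488.9, -226.0, 144.5]
eef_rot: [3.139, 0.001, 1.254]
wrist_force: [-0.7, -0.8, -1.5]
finger_gap: 55.6
finger_force: 25.0
```

```bash
python3 - <<'E'
from h import *
im,c=snap('wrist','w4'); print(pose()[:3,3])
for b in blobs(im,400): print(b[:3])
print(onz(c,(279,0),60))
E
```

```text
[ 488.82653041 -226.05803304  144.40980544]
('red', [217, 233, 126, 119, 12213], [279.5, 296.2])
('blue', [246, 386, 67, 14, 868], [279.0, 393.0])
('yellow', [145, 335, 24, 67, 655], [154.1, 369.0])
('yellow', [391, 335, 24, 67, 522], [405.4, 369.5])
[538.17701468 -76.06558175  60.        ]
```

Call:
{"api": "servo_tool", "payload": {
  "rows": [
    [0,0,0,-0.3,0.6,-2,0.6],
    [0,0,0,0,0,-2,0.6],
    [0,0,0,0,0,-1,0.6],
    [0,0,0,0,0,0,0.6]
  ]
}}

```text
clock: 10.45
eef_pos: [488.3, -225.3, 138.8]
eef_rot: [3.14, 0.0, 1.254]
wrist_force: [-0.1, -0.0, -2.4]
finger_gap: 55.8
finger_force: 25.0
```

Call:
{"api": "servo_tool", "payload": {
  "rows": [
    [0,0,0,0,0,-1,0.6],
    [0,0,0,0,0,0,0.6]
  ]
}}

```text
clock: 10.7
eef_pos: [488.5, -225.5, 138.3]
eef_rot: [3.139, 0.001, 1.254]
wrist_force: [-2.5, 0.2, 3.6]
finger_gap: 55.7
finger_force: 25.0
```

Call:
{"api": "servo_tool", "payload": {
  "rows": [
    [0,0,0,0,0,-1,0.6],
    [0,0,0,0,0,0,0.6]
  ]
}}

```text
clock: 10.95
eef_pos: [488.6, -225.6, 138.2]
eef_rot: [3.138, 0.001, 1.254]
wrist_force: [-2.9, 0.2, 10.6]
finger_gap: 55.6
finger_force: 25.0
```

Contact came at the predicted height. I'll release and rise.

Call:
{"api": "servo_tool", "payload": {
  "rows": [
    [0,0,0,0,0,1.5,0.6],
    [0,0,0,0,0,0,0.36],
    [0,0,0,0,0,0,0.3],
    [0,0,0,0,0,0,0.2],
    [0,0,0,0,0,0,0.2],
    [0,0,0,0,0,10,0.2],
    [0,0,0,0,0,20,0.2],
    [0,0,0,0,0,30,0.1],
    [0,0,0,0,0,30,0],
    [0,0,0,0,0,30,0],
    [0,0,0,0,0,20,0]
  ]
}}

```text
clock: 12.32
eef_pos: [488.5, -225.4, 280.7]
eef_rot: [3.138, 0.001, 1.254]
wrist_force: [0.4, -0.1, 0.0]
finger_gap: 93.8
finger_force: 0.0
```

```bash
cat > after.py <<'E'
from h import *
import sys
tag,m,q=sys.argv[1],[float(x) for x in sys.argv[2:5]],sys.argv[5]
im,c=snap('wrist','wa'+tag); top=manip.camera('top'); side=manip.camera('side')
cv2.imwrite('pics/side_'+tag+'.png',side[...,::-1])
F=frame(-18.1,0)
print('pose',pose()[:3,3].round(1))
for n,s,cc,mm in blobs(im,400):
    if n!='yellow': print(n,s,cc, onz(c,(s[0]+(s[2]-1)/2,s[1]+s[3]-.5),185).round(1)+28*F[:,0])
for nm,img in(('top',top),('side',side)):
    for n,s,cc,mm in blobs(img,150):
        if n==q: print(nm,s,cc,onz(cam(nm),cc,180).round(1))
E
python3 after.py red 488.5 -225.3 60 red
python3 - <<'E'
from h import *
delta([364.7,254.1,248.5],frame(20.9,.5),16)
E
```

```text
pose [ 488.5 -225.4  279.4]
red [251, 158, 56, 33, 733] [278.1, 167.0] [ 504.09894003 -177.48555951  185.        ]
red [246, 179, 67, 70, 3591] [279.2, 213.7] [ 488.89894003 -225.18555951  185.        ]
green [253, 236, 53, 33, 1191] [278.6, 255.7] [ 483.09894003 -242.78555951  185.        ]
blue [254, 276, 51, 44, 2153] [279.3, 297.2] [ 467.29894003 -291.08555951  185.        ]
blue [369, 385, 58, 35, 1568] [396.1, 402.5] [ 545.99894003 -445.38555951  185.        ]
side [313, 224, 25, 25, 497] [324.6, 235.7] [ 483.5 -232.2  180. ]
side [499, 352, 20, 18, 260] [508.2, 360.6] [ 595.  -632.3  180. ]
total rot [  0.74 -28.97  38.24] d [-123.8  479.5  -30.9] n 16 row [0.05, -1.81, 2.39] [-7.7, 30.0, -1.9]
```

The red jar stands upright with its lid at (488.9,-225.2), under 1 mm from the mark. Next is blue.

Call:
{"api": "servo_tool", "payload": {
  "rows": [
    [0,0,0,0,10,0,0],
    [0.02,-0.9,1.2,-3.8,20,0,0],
    [0.05,-1.81,2.39,-7.7,30,0,0],
    [0.05,-1.81,2.39,-7.7,30,0,0],
    [0.05,-1.81,2.39,-7.7,30,0,0],
    [0.05,-1.81,2.39,-7.7,30,0,0],
    [0.05,-1.81,2.39,-7.7,30,0,0],
    [0.05,-1.81,2.39,-7.7,30,-4,0],
    [0.05,-1.81,2.39,-7.7,30,-4,0],
    [0.05,-1.81,2.39,-7.7,30,-4,0],
    [0.05,-1.81,2.39,-7.7,30,-4,0],
    [0.05,-1.81,2.39,-7.7,30,-4,0],
    [0.05,-1.81,2.39,-7.7,30,-4,0],
    [0.05,-1.81,2.39,-7.7,30,-4,0],
    [0.05,-1.81,2.39,-7.7,30,-3,0],
    [0.05,-1.81,2.39,-7.7,30,0,0],
    [0.02,-1.81,2.39,-7.7,20,0,0],
    [0,-0.9,1.2,-3.8,10,0,0],
    [0,0,0,0,0,0,0],
    [0,0,0,0,0,0,0]
  ]
}}

```text
clock: 14.98
eef_pos: [365.4, 254.2, 247.3]
eef_rot: [2.645, -0.0, 1.935]
wrist_force: [-0.7, -0.2, 0.4]
finger_gap: 94.1
finger_force: 0.0
```

```bash
python3 - <<'E'
from h import *
from m import lids
im,c=snap('wrist','w5'); A=lids(im); F=frame(20.9,.5)
print(pose()[:3,3])
for n in A: print(n,A[n],(onz(c,A[n][:2],158.1)+28*F[:,0]).round(1))
if 'blue' in A:
    P=onz(c,A['blue'][:2],158.1)+28*F[:,0]; g=P-47*(-F[:,2]); print(g); delta(g,F,8)
E
```

```text
[365.51838135 254.14361605 247.42543966]
green (280.0, 134.5, 71) [377.4 359.5 158.1]
blue (280.0, 245.5, 65) [410.8 272.2 158.1]
[431.84139866 280.21169864 116.85361959]
total rot [ 0.04 -0.16  0.04] d [  66.3   26.1 -130.6] n 8 row [0.0, -0.02, 0.0] [8.3, 3.3, -16.3]
```

Call:
{"api": "servo_tool", "payload": {
  "rows": [
    [0,0,0,8.3,3.25,-16.3,0],
    [0,-0.1,0,8.3,3.25,-16.3,0],
    [0,0,0,8.3,3.25,-16.3,0],
    [0,0,0,8.3,3.25,-16.3,0],
    [0,0,0,8.3,3.25,-16.3,0],
    [0,0,0,8.3,3.25,-16.3,0],
    [0,0,0,8.3,3.25,-16.3,0],
    [0,0,0,8.3,3.25,-16.3,0],
    [0,0,0,0,0,0,0],
    [0,0,0,0,0,0,0.6],
    [0,0,0,0,0,0,0.6],
    [0,0,0,0,0,0,0.6],
    [0,0,0,0,0,0,0.6],
    [0,0,0,0,0,0,0.6],
    [0,0,0,0,0,0,0.6]
  ],
  "grip_force": 25
}}

```text
clock: 16.9
eef_pos: [431.7, 280.7, 117.2]
eef_rot: [2.642, 0.0, 1.936]
wrist_force: [-2.3, -0.6, 3.8]
finger_gap: 55.5
finger_force: 25.0
```

Call:
{"api": "servo_tool", "payload": {
  "rows": [
    [0,0,0,-2,-0.8,4,0.6],
    [0,0,0,-4.5,-1.7,8.8,0.6],
    [0,0,0,-9,-3.4,17.5,0.6],
    [0,0,0,-9,-3.4,17.5,0.6],
    [0,0,0,-9,-3.4,17.5,0.6],
    [0,0,0,-9,-3.4,17.5,0.6],
    [0,0,0,-9,-3.4,17.5,0.6],
    [0,0,0,-4.5,-1.7,8.8,0.6],
    [0,0,0,0,0,35,0.6],
    [0,0,0,0,0,35,0.6],
    [0,0,0,0,0,0,0.6]
  ]
}}

```text
clock: 18.27
eef_pos: [375.9, 259.7, 298.0]
eef_rot: [2.639, -0.0, 1.936]
wrist_force: [-0.2, -0.6, -3.1]
finger_gap: 55.8
finger_force: 25.0
```

```bash
python3 - <<'E'
from h import *
delta([442.9,-366.0,300],frame(-18.1,0),17)
E
```

```text
total rot [ -0.75  29.32 -38.19] d [  67.  -625.7    2. ] n 17 row [-0.04, 1.72, -2.25] [3.9, -36.8, 0.1]
```

Call:
{"api": "servo_tool", "payload": {
  "rows": [
    [0,0.5,-0.6,1,-12,0,0.6],
    [-0.04,1.25,-1.6,3,-25,0,0.6],
    [-0.05,1.72,-2.25,3.9,-36.8,0,0.6],
    [-0.05,1.72,-2.25,3.9,-36.8,0,0.6],
    [-0.05,1.72,-2.25,3.9,-36.8,0,0.6],
    [-0.05,1.72,-2.25,3.9,-36.8,0,0.6],
    [-0.05,1.72,-2.25,3.9,-36.8,0,0.6],
    [-0.05,1.72,-2.25,3.9,-36.8,0,0.6],
    [-0.05,1.72,-2.25,3.9,-36.8,0,0.6],
    [-0.05,1.72,-2.25,3.9,-36.8,0,0.6],
    [-0.05,1.72,-2.25,3.9,-36.8,0,0.6],
    [-0.05,1.72,-2.25,3.9,-36.8,0,0.6],
    [-0.05,1.72,-2.25,3.9,-36.8,0,0.6],
    [-0.05,1.72,-2.25,3.9,-36.8,0,0.6],
    [-0.05,1.72,-2.25,3.9,-36.8,0,0.6],
    [-0.05,1.72,-2.25,3.9,-36.8,0,0.6],
    [-0.05,1.72,-2.25,3.9,-36.8,0,0.6],
    [0,1.25,-1.6,3,-25,0,0.6],
    [0,0.5,-0.6,1,-12,0,0.6],
    [0,0,0,0,0,0,0.6]
  ]
}}

```text
clock: 20.78
eef_pos: [441.7, -366.7, 295.1]
eef_rot: [-3.137, 0.0, 1.256]
wrist_force: [0.2, 1.2, -2.6]
finger_gap: 55.6
finger_force: 25.0
```

```bash
python3 - <<'E'
from h import *
delta([442.9,-366.0,144.5],frame(-18.1,0),1)
im,c=snap('wrist','w6'); print(pose()[:3,3])
for n,s,cc,m in blobs(im,400):
    if n!='yellow': print(n,s,cc,'top edge',onz(c,(s[0]+(s[2]-1)/2,s[1]-.5),60).round(1))
E
```

```text
total rot [-0.07 -0.23 -0.05] d [   1.2    0.7 -150.6] n 1 row [-0.07, -0.23, -0.05] [1.2, 0.7, -150.6]
[ 441.82576917 -366.19641049  295.56095819]
red [246, 0, 72, 82, 4672] [281.2, 36.0] top edge [ 505.5 -175.6   60. ]
green [253, 91, 57, 57, 3138] [281.0, 119.0] top edge [ 475.9 -265.    60. ]
blue [254, 156, 55, 47, 2086] [281.2, 175.3] top edge [ 453.3 -334.7   60. ]
blue [364, 217, 157, 130, 10532] [451.1, 274.1] top edge [ 622.7 -468.7   60. ]
blue [217, 236, 126, 116, 11900] [279.5, 297.9] top edge [ 420.7 -429.6   60. ]
```

Call:
{"api": "servo_tool", "payload": {
  "rows": [
    [-0.07,-0.23,-0.05,1.1,0.4,-10,0.6],
    [0,0,0,0,0,-20,0.6],
    [0,0,0,0,0,-20,0.6],
    [0,0,0,0,0,-20,0.6],
    [0,0,0,0,0,-20,0.6],
    [0,0,0,0,0,-20,0.6],
    [0,0,0,0,0,-17,0.6],
    [0,0,0,0,0,-12,0.6],
    [0,0,0,0,0,-8,0.6],
    [0,0,0,0,0,-4,0.6],
    [0,0,0,0,0,-1,0.6],
    [0,0,0,0,0,0,0.6]
  ]
}}

```text
clock: 22.32
eef_pos: [443.4, -366.3, 144.5]
eef_rot: [3.14, 0.001, 1.255]
wrist_force: [-0.4, -0.6, -2.5]
finger_gap: 55.8
finger_force: 25.0
```

Call:
{"api": "servo_tool", "payload": {
  "rows": [
    [0,0,0,0,0,-2,0.6],
    [0,0,0,0,0,-1,0.6],
    [0,0,0,0,0,0,0.6]
  ]
}}

```text
clock: 22.7
eef_pos: [443.2, -366.1, 141.1]
eef_rot: [3.14, 0.001, 1.255]
wrist_force: [0.5, 0.2, -1.9]
finger_gap: 55.8
finger_force: 25.0
```

Call:
{"api": "servo_tool", "payload": {
  "rows": [
    [0,0,0,0,0,-1,0.6],
    [0,0,0,0,0,-1,0.6],
    [0,0,0,0,0,0,0.6]
  ]
}}

```text
clock: 23.08
eef_pos: [443.2, -366.1, 139.0]
eef_rot: [3.141, 0.001, 1.255]
wrist_force: [0.2, 0.8, -2.6]
finger_gap: 55.4
finger_force: 25.0
```

Call:
{"api": "servo_tool", "payload": {
  "rows": [
    [0,0,0,0,0,-1,0.6],
    [0,0,0,0,0,0,0.6]
  ]
}}

```text
clock: 23.32
eef_pos: [443.3, -366.3, 138.6]
eef_rot: [3.14, 0.001, 1.255]
wrist_force: [-0.7, 0.2, 4.3]
finger_gap: 55.9
finger_force: 25.0
```

Call:
{"api": "servo_tool", "payload": {
  "rows": [
    [0,0,0,0,0,0.5,0.6],
    [0,0,0,0,0,0,0.36],
    [0,0,0,0,0,0,0.3],
    [0,0,0,0,0,0,0.2],
    [0,0,0,0,0,0,0.2],
    [0,0,0,0,0,10,0.2],
    [0,0,0,0,0,20,0.2],
    [0,0,0,0,0,30,0.1],
    [0,0,0,0,0,30,0],
    [0,0,0,0,0,30,0],
    [0,0,0,0,0,20,0]
  ]
}}

```text
clock: 24.7
eef_pos: [443.3, -366.3, 281.0]
eef_rot: [3.138, 0.002, 1.255]
wrist_force: [0.2, -0.7, -0.2]
finger_gap: 94.3
finger_force: 0.0
```

```bash
python3 after.py blue 443 -366 60 blue
python3 - <<'E'
from h import *
delta([335.8,343.6,248],frame(20.9,.5),17)
E
```

```text
pose [ 443.4 -366.3  279.6]
red [241, 0, 76, 81, 4703] [278.2, 34.2] [ 484.79894003 -238.78555951  185.        ]
green [250, 91, 58, 58, 3307] [278.3, 119.3] [ 469.19894003 -286.58555951  185.        ]
blue [251, 158, 56, 36, 765] [276.3, 166.7] [ 458.09894003 -320.78555951  185.        ]
blue [247, 181, 67, 69, 3575] [279.8, 215.1] [ 444.19894003 -367.38555951  185.        ]
blue [387, 220, 133, 93, 7197] [465.5, 266.9] [ 576.09894003 -476.98555951  185.        ]
blue [398, 385, 31, 32, 601] [411.8, 399.4] [ 517.29894003 -588.48555951  185.        ]
top [25, 111, 60, 54, 2383] [53.6, 137.7] [673.1 614.5 180. ]
top [423, 137, 87, 62, 3627] [470.6, 166.0] [ 593.2 -601.8  180. ]
side [0, 0, 49, 30, 757] [16.1, 9.7] [  88.1 1444.8  180. ]
side [0, 77, 55, 56, 1264] [15.9, 111.5] [-32.4 633.  180. ]
side [335, 276, 28, 30, 646] [347.8, 290.1] [ 439.3 -372.7  180. ]
side [323, 306, 35, 26, 173] [336.2, 321.1] [ 377.1 -415.9  180. ]
side [408, 322, 152, 98, 6992] [478.4, 381.4] [ 519.2 -630.2  180. ]
total rot [  0.83 -29.01  38.18] d [-107.6  709.9  -31.6] n 17 row [0.05, -1.71, 2.25] [-6.3, 41.8, -1.9]
```

Blue is within about 2 mm. Next is green.

Call:
{"api": "servo_tool", "payload": {
  "rows": [
    [0,-0.5,0.6,-2,13.5,0,0],
    [0,-1.2,1.6,-4,28,0,0],
    [0.05,-1.71,2.25,-6.3,41.8,0,0],
    [0.05,-1.71,2.25,-6.3,41.8,0,0],
    [0.05,-1.71,2.25,-6.3,41.8,0,0],
    [0.05,-1.71,2.25,-6.3,41.8,0,0],
    [0.05,-1.71,2.25,-6.3,41.8,0,0],
    [0.05,-1.71,2.25,-6.3,41.8,0,0],
    [0.05,-1.71,2.25,-6.3,41.8,0,0],
    [0.05,-1.71,2.25,-6.3,41.8,0,0],
    [0.05,-1.71,2.25,-6.3,41.8,-4.5,0],
    [0.05,-1.71,2.25,-6.3,41.8,-4.5,0],
    [0.05,-1.71,2.25,-6.3,41.8,-4.5,0],
    [0.05,-1.71,2.25,-6.3,41.8,-4.5,0],
    [0.05,-1.71,2.25,-6.3,41.8,-4.5,0],
    [0.05,-1.71,2.25,-6.3,41.8,-4.5,0],
    [0.05,-1.71,2.25,-6.3,41.8,-4.6,0],
    [0,-1.2,1.6,-4,28,0,0],
    [0,-0.5,0.6,-2,13.5,0,0],
    [0,0,0,0,0,0,0]
  ]
}}

```text
clock: 27.35
eef_pos: [336.2, 343.8, 246.5]
eef_rot: [2.644, 0.001, 1.936]
wrist_force: [-0.3, -0.6, 0.4]
finger_gap: 93.8
finger_force: 0.0
```

```bash
python3 - <<'E'
from h import *
from m import lids
im,c=snap('wrist','w7'); F=frame(20.9,.5); T=pose()
print(T[:3,3])
for n,s,cc,mm in blobs(im,1000): print(n,s,cc)
A=lids(im)
P=onz(c,A['green'][:2],158.1)+28*F[:,0]; g=P-47*(-F[:,2]); print(A['green'],P,g); delta(g,F,8)
E
```

```text
[336.51424189 343.31084118 246.70492336]
green [243, 178, 66, 69, 3510] [275.7, 212.4]
blue [422, 0, 82, 116, 6701] [462.5, 53.4]
blue [410, 147, 27, 145, 1620] [423.0, 215.1]
yellow [8, 82, 122, 147, 9224] [70.2, 153.5]
yellow [62, 333, 37, 66, 1075] [75.5, 365.7]
yellow [349, 386, 79, 34, 1456] [380.4, 406.9]
(275.5, 246.5, 66) [377.12015143 360.2524011  158.1       ] [398.17058115 368.29077855 116.85361959]
total rot [ 0.07 -0.1   0.03] d [  61.7   25.  -129.9] n 8 row [0.01, -0.01, 0.0] [7.7, 3.1, -16.2]
```

Call:
{"api": "servo_tool", "payload": {
  "rows": [
    [0,0,0,7.7,3.1,-16.2,0],
    [0,0,0,7.7,3.1,-16.2,0],
    [0,0,0,7.7,3.1,-16.2,0],
    [0,0,0,7.7,3.1,-16.2,0],
    [0,0,0,7.7,3.1,-16.2,0],
    [0,0,0,7.7,3.1,-16.2,0],
    [0,0,0,7.7,3.1,-16.2,0],
    [0,0,0,7.7,3.1,-16.2,0],
    [0,0,0,0,0,0,0],
    [0,0,0,0,0,0,0.6],
    [0,0,0,0,0,0,0.6],
    [0,0,0,0,0,0,0.6],
    [0,0,0,0,0,0,0.6],
    [0,0,0,0,0,0,0.6],
    [0,0,0,0,0,0,0.6]
  ],
  "grip_force": 25
}}

```text
clock: 29.28
eef_pos: [398.3, 368.7, 117.6]
eef_rot: [2.643, 0.0, 1.935]
wrist_force: [-1.5, -2.0, 4.2]
finger_gap: 55.5
finger_force: 25.0
```

Call:
{"api": "servo_tool", "payload": {
  "rows": [
    [0,0,0,-2,-0.8,4,0.6],
    [0,0,0,-4.5,-1.7,8.8,0.6],
    [0,0,0,-9,-3.4,17.5,0.6],
    [0,0,0,-9,-3.4,17.5,0.6],
    [0,0,0,-9,-3.4,17.5,0.6],
    [0,0,0,-9,-3.4,17.5,0.6],
    [0,0,0,-9,-3.4,17.5,0.6],
    [0,0,0,-4.5,-1.7,8.8,0.6],
    [0,0,0,0,0,35,0.6],
    [0,0,0,0,0,40,0.6],
    [0,0,0,0,0,0,0.6]
  ]
}}

```text
clock: 30.65
eef_pos: [342.6, 347.9, 304.0]
eef_rot: [2.639, -0.002, 1.935]
wrist_force: [0.0, 0.2, -2.8]
finger_gap: 55.6
finger_force: 25.0
```

```bash
python3 - <<'E'
from h import *
delta([466.0,-295.6,305],frame(-18.1,0),17)
E
```

```text
total rot [ -0.8   29.32 -38.12] d [ 123.4 -643.5    1. ] n 17 row [-0.05, 1.72, -2.24] [7.3, -37.9, 0.1]
```

Call:
{"api": "servo_tool", "payload": {
  "rows": [
    [0,0.5,-0.6,2,-12,0,0.6],
    [-0.04,1.25,-1.6,5,-25.5,0,0.6],
    [-0.05,1.72,-2.25,7.3,-37.9,0,0.6],
    [-0.05,1.72,-2.25,7.3,-37.9,0,0.6],
    [-0.05,1.72,-2.25,7.3,-37.9,0,0.6],
    [-0.05,1.72,-2.25,7.3,-37.9,0,0.6],
    [-0.05,1.72,-2.25,7.3,-37.9,0,0.6],
    [-0.05,1.72,-2.25,7.3,-37.9,0,0.6],
    [-0.05,1.72,-2.25,7.3,-37.9,0,0.6],
    [-0.05,1.72,-2.25,7.3,-37.9,0,0.6],
    [-0.05,1.72,-2.25,7.3,-37.9,0,0.6],
    [-0.05,1.72,-2.25,7.3,-37.9,0,0.6],
    [-0.05,1.72,-2.25,7.3,-37.9,0,0.6],
    [-0.05,1.72,-2.25,7.3,-37.9,0,0.6],
    [-0.05,1.72,-2.25,7.3,-37.9,0,0.6],
    [-0.05,1.72,-2.25,7.3,-37.9,0,0.6],
    [-0.05,1.72,-2.25,7.3,-37.9,0,0.6],
    [0,1.25,-1.6,4,-25.5,0,0.6],
    [0,0.5,-0.6,2,-12,0,0.6],
    [0,0,0,0,0,0,0.6]
  ]
}}

```text
clock: 33.15
eef_pos: [464.5, -296.2, 300.6]
eef_rot: [-3.137, 0.001, 1.255]
wrist_force: [-0.7, 0.3, -3.2]
finger_gap: 55.6
finger_force: 25.0
```

```bash
python3 - <<'E'
from h import *
im,c=snap('wrist','w8'); F=frame(-18.1,0); print(pose()[:3,3])
for n,s,cc,m in blobs(im,300):
    if n!='yellow': print(n,s,cc,'center from top edge',(onz(c,(s[0]+(s[2]-1)/2,s[1]-.5),60)-32*F[:,0]).round(1))
delta([466.0,-295.6,144.5],frame(-18.1,0),1)
E
```

```text
[ 464.5590544  -295.65451511  301.02505187]
red [249, 89, 67, 68, 3765] [281.4, 121.5] center from top edge [ 490.6 -223.    60. ]
green [255, 156, 53, 46, 1992] [281.3, 174.9] center from top edge [ 465.9 -295.4   60. ]
green [217, 235, 126, 117, 11898] [279.7, 297.0] center from top edge [ 433.1 -390.2   60. ]
blue [376, 262, 129, 81, 4143] [453.5, 297.5] center from top edge [ 623.6 -492.3   60. ]
total rot [-0.01 -0.23 -0.04] d [ 1.400e+00  1.000e-01 -1.565e+02] n 1 row [-0.01, -0.23, -0.04] [1.4, 0.1, -156.5]
```

View pics/w8.png

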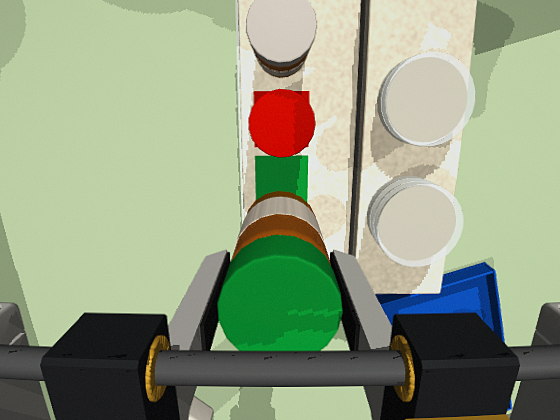

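The view shows white (282,25) and red (282,123) in a row, with the green mark (281,175) ahead of the held green jar. I'll lower it between red and blue.

Call:
{"api": "servo_tool", "payload": {
  "rows": [
    [0,-0.23,0,1.3,0,-10,0.6],
    [0,0,0,0,0,-20,0.6],
    [0,0,0,0,0,-20,0.6],
    [0,0,0,0,0,-20,0.6],
    [0,0,0,0,0,-20,0.6],
    [0,0,0,0,0,-20,0.6],
    [0,0,0,0,0,-20,0.6],
    [0,0,0,0,0,-13,0.6],
    [0,0,0,0,0,-8,0.6],
    [0,0,0,0,0,-4,0.6],
    [0,0,0,0,0,-2,0.6],
    [0,0,0,0,0,0,0.6]
  ]
}}

```text
clock: 34.7
eef_pos: [466.3, -296.1, 144.8]
eef_rot: [3.141, 0.001, 1.255]
wrist_force: [0.1, -0.2, -2.8]
finger_gap: 56.2
finger_force: 25.0
```

Call:
{"api": "servo_tool", "payload": {
  "rows": [
    [0,0,0,0,0,-2,0.6],
    [0,0,0,0,0,-1,0.6],
    [0,0,0,0,0,0,0.6]
  ]
}}

```text
clock: 35.08
eef_pos: [466.2, -296.0, 141.5]
eef_rot: [3.141, 0.0, 1.255]
wrist_force: [0.2, 0.5, -2.0]
finger_gap: 55.7
finger_force: 25.0
```

Call:
{"api": "servo_tool", "payload": {
  "rows": [
    [0,0,0,0,0,-1,0.6],
    [0,0,0,0,0,-1,0.6],
    [0,0,0,0,0,0,0.6]
  ]
}}

```text
clock: 35.45
eef_pos: [466.1, -296.0, 139.4]
eef_rot: [3.141, 0.0, 1.255]
wrist_force: [0.1, -0.4, -3.4]
finger_gap: 56.0
finger_force: 25.0
```

Call:
{"api": "servo_tool", "payload": {
  "rows": [
    [0,0,0,0,0,-1,0.6],
    [0,0,0,0,0,0,0.6]
  ]
}}

```text
clock: 35.7
eef_pos: [466.2, -296.1, 138.9]
eef_rot: [3.141, 0.001, 1.255]
wrist_force: [-1.7, 0.8, 2.8]
finger_gap: 55.4
finger_force: 25.0
```

Contact. I'll release, rise and check.

Call:
{"api": "servo_tool", "payload": {
  "rows": [
    [0,0,0,0,0,0.3,0.6],
    [0,0,0,0,0,0,0.36],
    [0,0,0,0,0,0,0.3],
    [0,0,0,0,0,0,0.2],
    [0,0,0,0,0,0,0.2],
    [0,0,0,0,0,10,0.2],
    [0,0,0,0,0,20,0.2],
    [0,0,0,0,0,30,0.1],
    [0,0,0,0,0,30,0],
    [0,0,0,0,0,30,0],
    [0,0,0,0,0,30,0],
    [0,0,0,-30,0,20,0],
    [0,0,0,-30,0,20,0],
    [0,0,0,0,0,0,0],
    [0,0,0,0,0,0,0],
    [0,0,0,0,0,0,0]
  ]
}}

```text
clock: 37.7
eef_pos: [406.6, -295.9, 328.0]
eef_rot: [-3.141, -0.0, 1.256]
wrist_force: [0.8, -0.5, 0.2]
finger_gap: 94.1
finger_force: 0.0
```

```bash
python3 after.py fin 466 -295.6 60 green
```

```text
pose [ 406.5 -295.9  328.2]
red [299, 70, 75, 65, 3681] [336.6, 102.2] [ 484.09894003 -224.28555951  185.        ]
green [299, 139, 50, 50, 685] [315.6, 153.6] [ 459.39894003 -268.78555951  185.        ]
green [311, 154, 58, 60, 2726] [338.9, 183.4] [ 467.29894003 -297.18555951  185.        ]
blue [308, 225, 56, 58, 2516] [335.1, 253.5] [ 444.19894003 -367.18555951  185.        ]
blue [406, 244, 120, 79, 5097] [475.4, 284.4] [ 566.99894003 -459.68555951  185.        ]
top [358, 201, 20, 19, 271] [367.4, 209.4] [ 465.7 -294.8  180. ]
side [324, 248, 25, 28, 563] [335.8, 261.6] [ 461.5 -303.3  180. ]
```

View pics/side_fin.png

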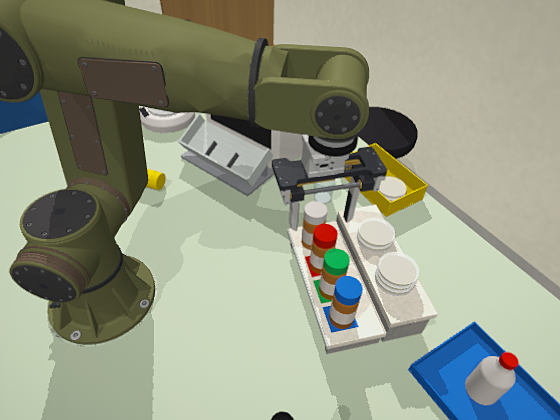

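All four jars stand upright in one row: white (315,212), red (324,234), green (336,260) and blue (348,290), each coloured jar on its own square. The gripper is clear above them.

```bash
python3 -c "
from cell import manip; print(manip.sign_off())"
```

```text
the job is handed in; nothing more can be done
None
```

The red, green and blue jars stand upright on their own squares, each about 2 mm or less from centre by camera, in a row with the white-lidded jar; the job was handed in at about 38 s, and the sign-off returned no verdict.

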